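Load a drying carrier onto the lipped rail

ROBOT

A 6-joint arm with a two-finger parallel gripper is mounted at the origin on the work surface. World frame = base frame: x ahead of the robot, y to its left, z up, the work surface at z = 0. Lengths are in m, angles in rad, forces in N, time in s.
With the tool pointing down it reaches from about 0.25 to 0.775 m from the base axis. Payload 4 kg.
Tool frame: the origin (TCP) lies midway between the tips of the shut fingers; the grasp point (between the pads) lies 19 mm behind it (robot.pinch_z is the distance from the TCP to the grasp point, in m); x points along the fingers, y is the direction in which the jaws open and shut, and the axes are right-handed (so a half turn about x gives the same grasp; the last joint's range is limited). The gripper opens to 94 mm and grips with 3 to 60 N. Pads are 16 mm wide; open, the fingers measure 119 mm over their backs; the gripper's body (75 mm by 177 mm) begins 78 mm behind the grasp point.
Start: joints at [1.115, 0.087, 1.371, -0, 1.684, -0.103], TCP at [0.19, 0.516, 0.206] pointing down, gripper open.
Joint ranges: [-3.1, 3.1], [-0.76, 2.03], [0.27, 2.55], [-1.08, 4.22], [0.17, 2.65], [-2.57, 2.57]. Speed limits (rad/s): [2.79, 2.79, 3.14, 3.14, 3.14, 3.14].

INTERFACE

Orientations are given as [roll, pitch, yaw] about the fixed x, y, z axes, in that order (R = Rz(yaw) Ry(pitch) Rx(roll)).
In Python, from bench import robot, imaging gives the robot as it stands. The module is installed in compiled form; this text tells all that it offers.
- The arm moves only by the tool drive_tool, never from a script. Its argument "commands" is a list that holds one entry, the list of rows, each a list of 4 numbers: the shift along the tool's x, y, z as a fraction of full scale, then the turn about the tool's x as a fraction of full scale. A call has 1 to 20 rows; each row shifts and turns the commanded pose from where the row before left it, along the tool's axes as they then stand; what a row does not reach is not made up. Full scale, the value 1, is 0.25 m for a shift and 360 degrees for a turn. A row lasts 1/10 s, in which the tool goes at most 50 mm and 8.59 degrees, less where a joint would pass 70% of its speed; a pose out of reach is approached as far as the arm can. A call with a number of a shift or a turn outside -1 to 1 is refused whole. A call with a gripper value outside its range is refused whole. "grip" is the opening, from 0 (shut) to 1 (fully open), set as the call begins (left out, the last holds). The fingers move at their own pace and stop on an object; the grip force is fixed at half the most. Time passes only in rows, so rows that do not move let the fingers close. It gives the time, the measured TCP pose, the force and the opening at its end, in the units of the state.
- robot.get_obs(): the state, without advancing time (a new reading comes with each control period).
- imaging.snapshot(name): name is "scene" or "side" or "wrist"; returns a dict with "pixels" (420x560x3 uint8, red, green, blue), "z_map" (420x560 float32, m along the optical axis (not along the pixel's ray), 0 where there is no reading), "mtx" (3x3 intrinsics, pixels), "extrinsics" (4x4, takes a point from world to camera coordinates). Camera axes: x right, y up, looking along -z (the intrinsics and any distortion apply to the point x, -y, -z); pixel columns grow to the right and rows downward; lengths in m; the calibration is good to about 2 mm. The wrist camera is an equidistant fisheye: a pixel r from the principal point sees the ray r / f radians off the axis. A picture is of the moment at which its call begins.
- robot.close_job(): hands the job in, once; it reports no verdict.
The state is a dict: "time": time; "joint_positions": joint angles; "qvel": joint speeds; "joint_torque": joint torques, N m; "tool_pos": TCP position; "ee_rot": TCP orientation; "wrist_force": force on the tool from outside, world axes, zero at the start; "wrist_torque": the same for the moment, N m; "width": finger opening in m.
Only numpy, scipy, OpenCV 4.12 (cv2) and the standard library are available. Lean on these libraries where they do the work, as an engineer would, in place of code of your own. Each camera call takes 0.05 s, during which the arm holds its last target.

TASK

First slide the carrier that already hangs on the drying rail along to the end stop above the rimmed drip tray, keeping it hooked on. Then take the carrier that stands on the table, lift its hook over the rail's lip, lower it gently until it is fully seated behind the lip, and leave it hanging closed up against the other one. Leave the jar, the tub and the cup where they stand.

Things in the scene. Friction and masses are not known exactly. Their poses are not given: they have to be found in the camera images.
- rail: aluminium drying rail on two posts, fixed. Origin on the table straight below the front face of its lip, mid-length; x points away from the robot, square to the rail, y along it, z up (all sizes in mm). Carriers slide along the lip with 2 to 7 N of friction. Black end stops at both ends: inner faces at y = -180 and +180, top at z 205, x from -25 to 45.
- rail_lip (a point): mid-length point on the rail's lip, on the front face at the height of its rounded top (z 185 above the table), axes as the rail. The lip is 6 thick (x 0 to 6) and 400 long, its front face flat down to 95 below this point. Behind the lip is a channel 30 wide and 34 deep, closed by a rear wall 6 thick, 4 lower than the lip.
- tray: shallow grey drip tray with a rim, 90 x 160 x 18, fixed on the table under one half of the rail (left or right varies); origin at the centre of its underside, 50 in front of the lip and 90 to one side of the rail's middle. Under the other half lies a flat plywood board (90 x 160 x 10) without rim.
- hung_grip (a point): carrier with two slim slate posts, hanging on the rail from the start; shape and size as the other. The point is the centre of its wooden grip tab (16 thick, 44 wide, 46 tall). z up, x towards the rail, y along its width (70). Hung, the point is 216 above the table, 4 to 11 in front of the lip's front face; it may lean 5 degrees.
- new_grip (a point): plywood carrier, 0.3 to 0.55 kg, 179 tall, with one thick plum post, standing on its foot on the table, hook roughly away from the robot (up to 40 degrees off). The point is the centre of its wooden grip tab at the top: 16 thick (x), 44 wide (y), 46 tall; 156 above the foot's underside, 4 in front of the back plate's rear face. z up, x from foot to hook.
- new_hook (a point): foot of that carrier's steel hook leg: 99 above the foot's underside, 16.5 behind the plate's rear face. Leg 50 wide, 7 thick, 26 long, hanging from an arm 70 wide, 8 thick; throat between leg and plate 13. Seated, the arm rests on the lip. Plate 70 wide, 8 thick; foot 70 wide, 60 deep to the front; post top 104 above its underside.
- jar_mid (a point): closed glass jar, diameter 76, 110 tall, loose bystander; the point is its centre
- tub_mid (a point): open clear plastic tub, rim diameter 88, 100 tall, loose bystander; the point is its centre
- cup_mid (a point): open white plastic cup, rim diameter 72, 65 tall, loose bystander; the point is its centre
Not all that is in view belongs to the job. What is shaped like the part that bears hung_grip but blue or purple is not meant.

How it is judged:
By the outcome, as a careful person would: the job done as asked, in the order asked, and still so for the second after the job is handed in, with the robot touching nothing.
It also fails if it takes over 72 s, if anything falls off the work surface, if the arm or the gripper's body presses on something with over 40 N, if the wrist force passes 120 N, or if a joint passes its speed limit or range.

## Working session

There is one attempt and no reset: what is moved stays moved. The work goes in short steps, Python scripts to look and compute and a tool call to move; the robot and the scene stay as the last step left them, time stands still between calls to the robot, and variables do not carry over. Pictures are saved under pics/ and viewed, and the job is handed in when it is done.

Besides the shell and the picture viewer there is one more tool, called after "Emit:" as a command line: name --argument value ..., lists and objects as JSON in quotes. drive_tool: Moves the arm, as the interface text tells. Shift numbers are shares of 0.25 m and turn numbers shares of 360 degrees, none past 1 either way. Its arguments: {"type":"object","properties":{"commands":{"type":"array","items":{"type":"array","items":{"type":"array","items":{"type":"number","minimum":-1,"maximum":1}}}},"grip":{"type":"number"}},"required":["commands"]}

```bash
mkdir -p pics; cat > h.py <<'E'
import numpy as np, cv2
from bench import robot, imaging
def snap(n,f):
    s=imaging.snapshot(n); cv2.imwrite('pics/'+f+'.png',s['pixels'][:,:,::-1]); np.savez('pics/'+f+'.npz',**s); return s
def cloud(s):
    # pinhole
    K=s['mtx'];z=s['z_map'];h,w=z.shape
    u,v=np.meshgrid(np.arange(w),np.arange(h))
    x=(u-K[0,2])/K[0,0]*z; y=(v-K[1,2])/K[1,1]*z
    P=np.stack([x,-y,-z,np.ones_like(z)],-1)
    return (P@np.linalg.inv(s['extrinsics']).T)[...,:3]
E
python3 - <<'E'
from h import *
np.set_printoptions(precision=3,suppress=True)
for n in ['scene','side','wrist']:
    s=snap(n,n+'0'); print(n,s['mtx'],s['extrinsics'],[k for k in s])
print(robot.get_obs(), robot.pinch_z)
E
```

```text
scene [[483.845   0.    272.167]
 [  0.    483.845 218.68 ]
 [  0.      0.      1.   ]] [[ 0.403  0.915 -0.01  -0.207]
 [-0.689  0.31   0.656  0.32 ]
 [ 0.603 -0.258  0.755 -1.439]
 [ 0.     0.     0.     1.   ]] ['pixels', 'z_map', 'mtx', 'extrinsics']
side [[408.366   0.    282.402]
 [  0.    408.366 209.349]
 [  0.      0.      1.   ]] [[-0.977 -0.214  0.018  0.567]
 [ 0.17  -0.721  0.672 -0.205]
 [-0.131  0.659  0.741 -0.864]
 [ 0.     0.     0.     1.   ]] ['pixels', 'z_map', 'mtx', 'extrinsics']
wrist [[325.192   0.    271.758]
 [  0.    325.192 206.858]
 [  0.      0.      1.   ]] [[ 0.346  0.938 -0.003 -0.549]
 [-0.901  0.331 -0.281  0.029]
 [-0.262  0.1    0.96  -0.392]
 [ 0.     0.     0.     1.   ]] ['pixels', 'z_map', 'mtx', 'extrinsics']
{'time': 0.15, 'joint_positions': array([ 1.115,  0.088,  1.372, -0.   ,  1.684, -0.103]), 'qvel': array([-0.001, -0.004, -0.005, -0.   ,  0.001, -0.   ]), 'joint_torque': array([  0.001, -34.064, -30.279,   0.072,   0.031,  -0.   ]), 'tool_pos': array([0.19 , 0.516, 0.205]), 'ee_rot': array([-1.671,  1.569, -2.024]), 'wrist_force': array([-0.481, -0.126,  0.391]), 'wrist_torque': array([-0.028, -0.013, -0.015]), 'width': 0.094041484270846} 0.0188
```

View pics/scene0.png

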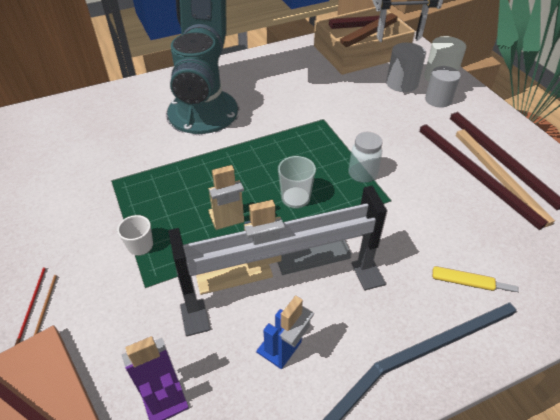

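View pics/side0.png

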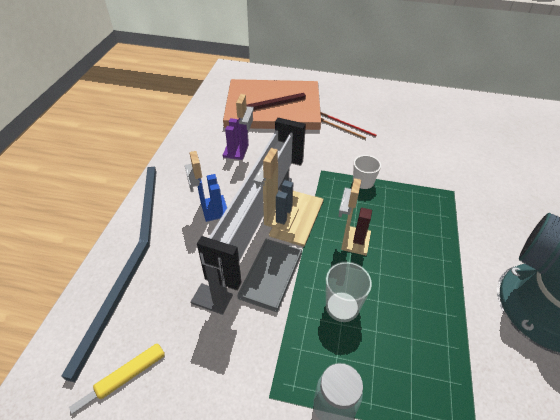

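View pics/wrist0.png

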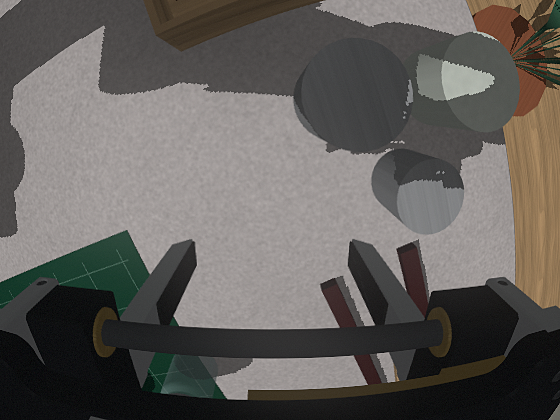

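The tray is the grey one on the +y side (scene ~(315,258)). The hung carrier is at scene (262,215), the new one at scene (225,190). Next I'll measure them.

```bash
python3 - <<'E'
from h import *
np.set_printoptions(precision=4,suppress=True)
out=[]
for n in ['scene0','side0']:
    s=dict(np.load(f'pics/{n}.npz')); C=cloud(s); p=s['pixels'].astype(int)
    hsv=cv2.cvtColor(s['pixels'],cv2.COLOR_RGB2HSV)
    ok=s['z_map']>0
    reg=(C[...,0]>.2)&(C[...,0]<.8)&(abs(C[...,1])<.45)&ok
    print(n,'table z',np.median(C[...,2][reg&(C[...,2]<.02)]))
    wood=(hsv[...,0]>8)&(hsv[...,0]<28)&(hsv[...,1]>70)&(hsv[...,2]>90)&reg&(C[...,2]>.1)
    k,l,st,ce=cv2.connectedComponentsWithStats(wood.astype(np.uint8))
    for i in range(1,k):
        if st[i,4]>40:
            q=C[l==i]; print('wood',st[i],'min',q.min(0),'max',q.max(0),'med',np.median(q,0))
    bl=(hsv[...,2]<60)&reg&(C[...,2]>.1)&(C[...,2]<.22)
    k,l,st,ce=cv2.connectedComponentsWithStats(bl.astype(np.uint8))
    for i in range(1,k):
        if st[i,4]>60:
            q=C[l==i]; print('black',st[i],'p1',np.percentile(q,2,0),'p99',np.percentile(q,98,0))
    im=cv2.resize(s['pixels'][:,:,::-1][130:330,100:400] if n=='scene0' else s['pixels'][:,:,::-1][100:320,180:400],None,fx=2.6,fy=2.6,interpolation=cv2.INTER_CUBIC)
    cv2.imwrite(f'pics/{n}z.png',im)
E
```

```text
scene0 table z -0.0005922141539336789
wood [213 165  22  24 402] min [ 0.4392 -0.107   0.1311] max [ 0.4587 -0.0601  0.1817] med [ 0.4539 -0.0835  0.1638]
wood [249 200  27  26 531] min [ 0.5808 -0.091   0.1529] max [ 0.6372 -0.0421  0.2401] med [ 0.6318 -0.0683  0.2249]
wood [288 296  14  10  57] min [ 0.7888 -0.0947  0.1749] max [ 0.7996 -0.0703  0.1813] med [ 0.7956 -0.0798  0.1777]
wood [126 337  33  30 594] min [ 0.7614 -0.3569  0.1345] max [ 0.7785 -0.3145  0.1804] med [ 0.7757 -0.336   0.1697]
black [361 186  25  61 791] p1 [0.6371 0.1336 0.1037] p99 [0.7047 0.1555 0.2057]
black [169 228  24  64 709] p1 [ 0.5873 -0.2419  0.1048] p99 [ 0.6536 -0.2182  0.2056]
side0 table z -9.434752337317276e-05
wood [236  94  10  24 190] min [ 0.7588 -0.3571  0.1334] max [ 0.7761 -0.3094  0.1797] med [ 0.7648 -0.3185  0.1654]
wood [263 148  15  66 736] min [ 0.6142 -0.1654  0.1002] max [ 0.6513 -0.0293  0.2398] med [ 0.6222 -0.0538  0.1806]
wood [192 155  10  24 133] min [ 0.7855 -0.0957  0.1331] max [ 0.7999 -0.0655  0.179 ] med [ 0.7926 -0.0715  0.1641]
wood [347 179  14  44 247] min [ 0.4383 -0.1027  0.1006] max [ 0.4547 -0.0446  0.181 ] med [ 0.4468 -0.0612  0.1719]
black [275 118  31  45 752] p1 [ 0.5821 -0.2338  0.1045] p99 [ 0.6481 -0.213   0.2045]
black [276 187  16  28 173] p1 [ 0.5798 -0.0751  0.1038] p99 [ 0.6051 -0.0334  0.1509]
black [ 197  237   44   51 1402] p1 [0.6326 0.1408 0.1031] p99 [0.6997 0.1624 0.2051]
```

```bash
python3 - <<'E'
from h import *
np.set_printoptions(precision=4,suppress=True)
# rail top ridges from scene: points z .175-.19 that are grey
s=dict(np.load('pics/scene0.npz')); C=cloud(s); ok=s['z_map']>0
m=ok&(C[...,2]>.181)&(C[...,2]<.188)&(C[...,0]>.3)&(C[...,0]<.75)&(abs(C[...,1])<.4)
v=np.zeros((420,560,3),np.uint8); v[m]=255
v[ok&(C[...,2]>.198)&(C[...,2]<.206)]=(0,0,255); v[ok&(C[...,2]>.234)&(C[...,2]<.241)]=(0,255,0)
cv2.imwrite('pics/mask0.png',v)
E
python3 - <<'E'
from h import *
np.set_printoptions(precision=4,suppress=True)
out=[]
S={n:dict(np.load(f'pics/{n}0.npz')) for n in('scene','side')}
Cs={n:cloud(S[n]) for n in S}
# rail frame guess
def axes(a): return np.array([np.cos(a),np.sin(a)]),np.array([-np.sin(a),np.cos(a)])
# lip front face fit from the side view: points .11<z<.175 near plane
o=np.array([.6371,-.04]);a=-.133
C=Cs['side'].reshape(-1,3);ok=S['side']['z_map'].ravel()>0
for w in (.012,.006,.003,.003):
    ex,ey=axes(a); r=C[:,:2]-o; X=r@ex;Y=r@ey
    m=ok&(C[:,2]>.10)&(C[:,2]<.178)&(abs(X)<w)&(abs(Y)<.17)
    # exclude carrier
    p=np.polyfit(Y[m],X[m],1); print(m.sum(),p, X[m].std())
    a-=p[0]; o=o+ex*p[1]
ex,ey=axes(a)
print('side lip face: o',o,'a',a, np.degrees(a))
for n in S:
    C=Cs[n];hsv=cv2.cvtColor(S[n]['pixels'],cv2.COLOR_RGB2HSV)
    r=C[...,:2]-o;X=r@ex;Y=r@ey;Z=C[...,2];ok=S[n]['z_map']>0
    bl=ok&(hsv[...,2]<70)&(Z>.19)&(Z<.21)&(abs(X)<.08)
    for sg in(1,-1):
        m=bl&(Y*sg>.14)&(Y*sg<.26); print(n,'stop',sg,'X',np.percentile(X[m],[1,50,99]),'Y',np.percentile(Y[m],[1,50,99]),Z[m].max())
    if n=='scene':
        m=ok&(abs(X-.003)<.012)&(Z>.15)&(Z<.195)&(abs(Y)<.17)
        for lo in np.arange(-.012,.05,.003):
            q=ok&(X>lo)&(X<lo+.003)&(Y>.0)&(Y<.15)&(Z>.12)&(Z<.2); print('X %.3f n%d zmax %.4f'%(lo,q.sum(),Z[q].max() if q.any() else 0))
    wood=(hsv[...,0]>8)&(hsv[...,0]<28)&(hsv[...,1]>70)&(hsv[...,2]>90)&ok
    m=wood&(Z>.196)&(abs(X)<.06)
    print(n,'hung X',np.percentile(X[m],[1,10,50,90,99]),'Y',np.percentile(Y[m],[1,10,50,90,99]),'Z',np.percentile(Z[m],[1,50,99]))
    t=m&(Z>.236); print('  top',t.sum(),X[t].min(),X[t].max(),Y[t].min(),Y[t].max())
    for lo in np.arange(.196,.24,.008):
        q=m&(Z>lo)&(Z<lo+.008); print('   z%.3f'%lo,np.percentile(X[q],[5,50,95]),np.percentile(Y[q],[5,50,95]))
    m=wood&(Z>.136)&(Z<.19)&(C[...,0]>.38)&(C[...,0]<.52)&(abs(C[...,1]+.08)<.06)
    q=C[m]; t=q[q[:,2]>.1755]
    print(n,'new',m.sum(),'top',len(t)); 
    for nm,P in(('top',t),('all',q)):
        if len(P)>4:
            rc=cv2.minAreaRect((P[:,:2]*1000).astype(np.float32)); print(nm,rc)
    v=S[n]['pixels'][:,:,::-1].copy()
print('tab side-face fits')
E
```

```text
1163 [ 0.0024 -0.005 ] 0.001757334228336755
1149 [ 0.0003 -0.0001] 0.000988574791907968
1115 [-0.0002  0.0001] 0.0005442514278885508
1112 [-0.  0.] 0.0005204007122617214
side lip face: o [ 0.6322 -0.0393] a -0.1354411489699022 -7.760206208378054
scene stop 1 X [-0.0225  0.0154  0.0472] Y [0.1801 0.1868 0.1997] 0.20762877902802945
scene stop -1 X [-0.0228  0.0175  0.0467] Y [-0.1989 -0.189  -0.1791] 0.20652201556367
X -0.012 n0 zmax 0.0000
X -0.009 n2 zmax 0.1909
X -0.006 n3 zmax 0.1922
X -0.003 n5 zmax 0.1928
X -0.000 n40 zmax 0.1929
X 0.003 n323 zmax 0.1948
X 0.006 n628 zmax 0.1942
X 0.009 n117 zmax 0.1933
X 0.012 n49 zmax 0.1920
X 0.015 n5 zmax 0.1935
X 0.018 n11 zmax 0.1953
X 0.021 n4 zmax 0.1936
X 0.024 n0 zmax 0.0000
X 0.027 n0 zmax 0.0000
X 0.030 n0 zmax 0.0000
X 0.033 n6 zmax 0.1787
X 0.036 n75 zmax 0.1826
X 0.039 n306 zmax 0.1828
X 0.042 n682 zmax 0.1827
X 0.045 n6 zmax 0.1833
X 0.048 n0 zmax 0.0000
scene hung X [-0.0104 -0.0056  0.004   0.0056  0.0069] Y [-0.0493 -0.0468 -0.0286 -0.0112 -0.0071] Z [0.1968 0.2255 0.2397]
  top 150 -0.011161201696706752 0.005775836522113838 -0
[... 949 characters left out ...]
12764967999788 0.003430621188291348 -0.04934753729871221 -0.004979569959626662
   z0.196 [-0.0121 -0.0114  0.0012] [-0.055  -0.0124 -0.0059]
   z0.204 [-0.0121 -0.0103  0.0012] [-0.0472 -0.0073 -0.0048]
   z0.212 [-0.0124 -0.0114  0.0005] [-0.0393 -0.008  -0.0053]
   z0.220 [-0.0122 -0.0114  0.0003] [-0.0396 -0.0077 -0.0049]
   z0.228 [-0.0121 -0.0093  0.0017] [-0.041  -0.0122 -0.005 ]
   z0.236 [-0.0112 -0.0041  0.0026] [-0.046  -0.0264 -0.0076]
side new 209 top 114
top ((446.4325256347656, -80.8280029296875), (44.04412078857422, 15.607303619384766), 87.31394958496094)
all ((446.4647216796875, -80.1417465209961), (45.41815185546875, 15.607303619384766), 87.31394958496094)
tab side-face fits
```

View pics/scene0z.png

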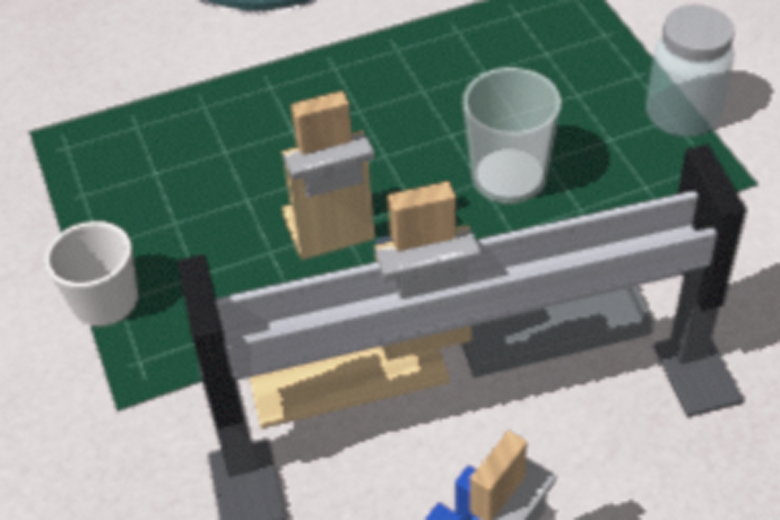

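View pics/side0z.png

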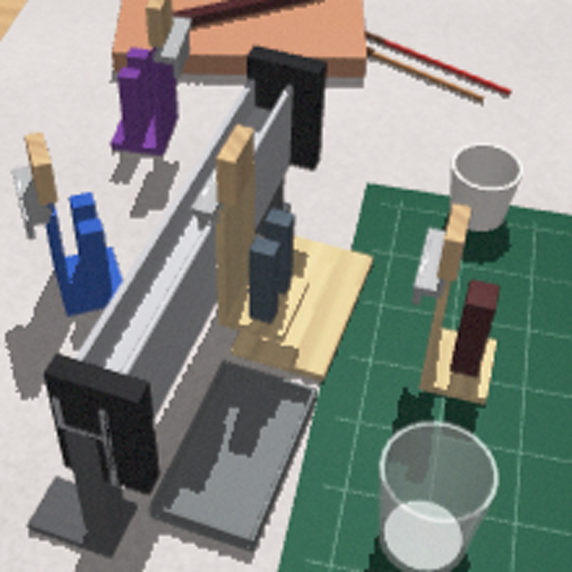

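```bash
cat >> h.py <<'E'
from scipy.spatial.transform import Rotation as Rn
A=-0.1354; EX=np.array([np.cos(A),np.sin(A)]); EY=np.array([-np.sin(A),np.cos(A)]); O=np.array([.6333,-.0384])
def plan(target,yaw=None):
    ob=robot.get_obs(); R=Rn.from_euler('xyz',ob['ee_rot']).as_matrix(); p=ob['tool_pos']
    hd=np.degrees(np.arctan2(R[1,1],R[0,1]))
    d=R.T@(np.asarray(target)-p)
    print('t',ob['time'],'pos',p,'toolx',R[:,0].round(3),'jaw heading',hd,'w',ob['width'],'F',ob['wrist_force'].round(1))
    r=p[:2]-O; print('rail XY',(r@EX).round(4),(r@EY).round(4),'delta tool frac',(d/.25).round(4), 'mm',(d*1000).round(1))
    if yaw is not None:
        print('turn about z needed',(yaw-hd+90)%180-90,'frac about tool x (down):',-((yaw-hd+90)%180-90)/360)
E
python3 - <<'E'
from h import *
np.set_printoptions(precision=4,suppress=True)
print(O-.0046*EX-.0285*EY)
plan([.6249,-.066,.28],-7.76)
E
```

```text
[ 0.6249 -0.066 ]
t 0.15 pos [0.1899 0.5157 0.2046] toolx [-0.001 -0.002 -1.   ] jaw heading 69.78679448106531 w 0.094041484270846 F [-0.5 -0.1  0.4]
rail XY -0.5142 0.4892 delta tool frac [-0.2994 -1.5829  2.437 ] mm [ -74.8 -395.7  609.2]
turn about z needed -77.54679448106532 frac about tool x (down): 0.21540776244740367
```

Emit:
drive_tool --commands '[[[-0.15,0,0,0.02154],[-0.15,0,0,0.02154],[0,0,0,0.02154],[0,0,0,0.02154],[0,0,0,0.02154],[0,0,0,0.02154],[0,0,0,0.02154],[0,0,0,0.02154],[0,0,0,0.02154],[0,0,0,0.02154]]]' --grip 0.6

```text
time: 1.15
tool_pos: [0.19, 0.516, 0.28]
ee_rot: [-0.304, 1.57, -2.016]
wrist_force: [0.0, 0.5, -0.6]
width: 0.0562
```

Emit:
drive_tool --commands '[[[0,0.12,0.12,0],[0,0.12,0.12,0],[0,0.12,0.12,0],[0,0.12,0.12,0],[0,0.12,0.12,0],[0,0.12,0.12,0],[0,0.12,0.12,0],[0,0.12,0.12,0],[0,0.12,0.12,0],[0,0.12,0.12,0],[0,0.12,0.12,0],[0,0.12,0.12,0],[0,0.12,0.12,0],[0,0.12,0.12,0],[0,0.12,0.12,0],[0,0.1,0.1,0],[0,0,0,0],[0,0,0,0]]]'

```text
time: 2.95
tool_pos: [0.5965, -0.019, 0.2794]
ee_rot: [-1.828, 1.568, 2.748]
wrist_force: [-0.5, -0.3, -1.5]
width: 0.0564
```

```bash
python3 - <<'E'
from h import *
np.set_printoptions(precision=4,suppress=True)
plan([.6249,-.066,.28],-7.76)
snap('wrist','w1')
E
```

```text
t 2.95 pos [ 0.5965 -0.019   0.2794] toolx [-0.002  0.001 -1.   ] jaw heading -7.826168555400055 w 0.056389197600738794 F [-0.5 -0.3 -1.5]
rail XY -0.0391 0.0143 delta tool frac [-0.0029  0.1383  0.1708] mm [-0.7 34.6 42.7]
turn about z needed 0.06616855540005417 frac about tool x (down): -0.00018380154277792827
```

View pics/w1.png

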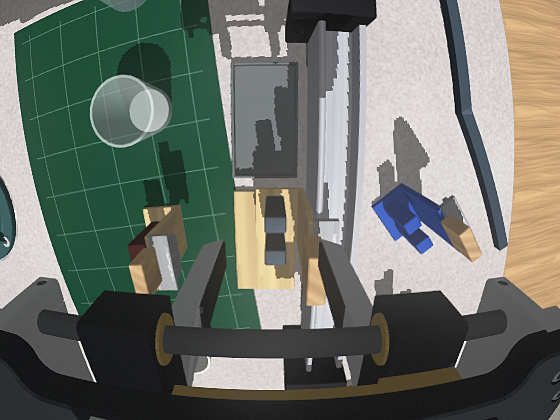

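The wrist view shows the hung tab at about (315,275), just short of the finger gap. I'll move over it and descend.

Emit:
drive_tool --commands '[[[0,0.138,0.171,0],[0,0,0,0],[0,0,0,0]]]'

```text
time: 3.3
tool_pos: [0.622, -0.0606, 0.2803]
ee_rot: [-2.293, 1.57, 2.284]
wrist_force: [0.9, 0.8, -0.5]
width: 0.0564
```

```bash
python3 - <<'E'
from h import *
np.set_printoptions(precision=4,suppress=True)
plan([.6249,-.066,.199],-7.76)
snap('wrist','w2');s=snap('side','s2')
s=np.load('pics/w2.npz'); print(s['extrinsics'])
E
```

```text
t 3.3 pos [ 0.622  -0.0606  0.2803] toolx [-0.001  0.001 -1.   ] jaw heading -7.734519048024529 w 0.05639917507611154 F [ 0.9  0.8 -0.5]
rail XY -0.0082 -0.0235 delta tool frac [0.3252 0.0145 0.0201] mm [81.3  3.6  5. ]
turn about z needed -0.025480951975467292 frac about tool x (down): 7.078042215407581e-05
[[ 0.9909 -0.1346 -0.0013 -0.624 ]
 [ 0.1288  0.9509 -0.2813  0.0278]
 [ 0.0391  0.2786  0.9596 -0.471 ]
 [ 0.      0.      0.      1.    ]]
```

View pics/w2.png

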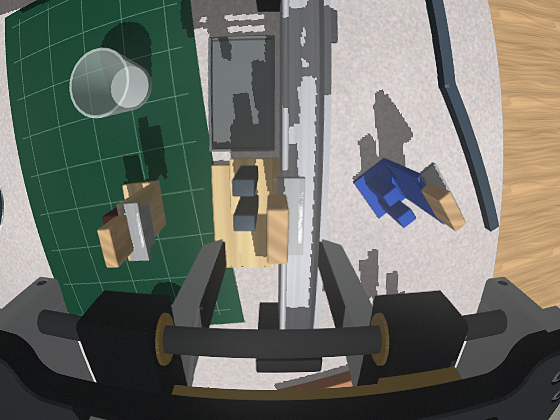

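View pics/s2.png

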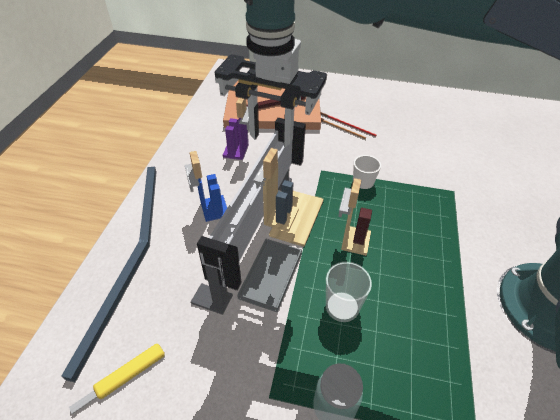

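```bash
cat >> h.py <<'E'
def fcloud(s):
    K=s['mtx'];z=s['z_map'];h,w=z.shape
    u,v=np.meshgrid(np.arange(w),np.arange(h)); a=(u-K[0,2])/K[0,0]; b=(v-K[1,2])/K[1,1]
    th=np.hypot(a,b)+1e-9; k=np.tan(np.minimum(th,1.5))/th
    P=np.stack([a*k*z,-b*k*z,-z,np.ones_like(z)],-1)
    return (P@np.linalg.inv(s['extrinsics']).T)[...,:3]
def woodmask(s,C):
    hsv=cv2.cvtColor(s['pixels'],cv2.COLOR_RGB2HSV)
    return (hsv[...,0]>8)&(hsv[...,0]<28)&(hsv[...,1]>60)&(hsv[...,2]>80)&(s['z_map']>0)
E
python3 - <<'E'
from h import *
np.set_printoptions(precision=4,suppress=True)
s=dict(np.load('pics/w2.npz')); C=fcloud(s); r=C[...,:2]-O; X=r@EX;Y=r@EY;Z=C[...,2]
w=woodmask(s,C)
m=w&(Z>.2)&(Z<.25)&(abs(X)<.04)&(abs(Y)<.1)
print(m.sum(),np.percentile(X[m],[1,50,99]),np.percentile(Y[m],[1,50,99]),np.percentile(Z[m],[1,50,99]))
t=m&(Z>.232);print(t.sum(),np.percentile(X[t],[2,50,98]),np.percentile(Y[t],[2,50,98]),np.median(Z[t]))
# rail lip ridge: X histogram of top for z near lip
k=(Z>.15)&(Z<.2)&(Y>.02)&(Y<.15)&(X>-.02)&(X<.06)&(s['z_map']>0)
for lo in np.arange(-.012,.05,.003):
    q=k&(X>=lo)&(X<lo+.003); print('%.3f'%lo,q.sum(),np.percentile(Z[q],[50,98]) if q.any() else '')
m=w&(Z>.135)&(Z<.2)&(C[...,0]<.5)&(C[...,0]>.38)&(abs(C[...,1]+.08)<.06); q=C[m]; print(cv2.minAreaRect((q[q[:,2]>.174][:,:2]*1000).astype(np.float32)),np.percentile(q[:,2],99))
E
```

```text
1432 [-0.012  -0.0046  0.0031] [-0.05   -0.0229 -0.0069] [0.2032 0.238  0.2397]
1226 [-0.0119 -0.0046  0.0029] [-0.0495 -0.0268 -0.0071] 0.2382071155474173
-0.012 0 
-0.009 0 
-0.006 0 
-0.003 138 [0.1705 0.1842]
-0.000 593 [0.1839 0.1855]
0.003 465 [0.1837 0.1854]
0.006 168 [0.1507 0.152 ]
0.009 261 [0.1507 0.1521]
0.012 327 [0.1507 0.1518]
0.015 295 [0.1506 0.1519]
0.018 284 [0.1507 0.1519]
0.021 263 [0.1507 0.1522]
0.024 278 [0.1507 0.152 ]
0.027 287 [0.1506 0.1519]
0.030 302 [0.1507 0.1518]
0.033 869 [0.1623 0.1811]
0.036 585 [0.1801 0.1818]
0.039 461 [0.1804 0.1817]
0.042 3 [0.1796 0.1798]
0.045 0 
0.048 0 
((447.50787353515625, -82.14802551269531), (44.38774108886719, 16.53982162475586), 85.8515625) 0.17995313020212605
```

Emit:
drive_tool --commands '[[[0,0.0145,0.02,0],[0.08,0,0,0],[0.08,0,0,0],[0.08,0,0,0],[0.085,0,0,0],[0,0,0,0],[0,0,0,0]]]'

```text
time: 4.1
tool_pos: [0.6252, -0.0664, 0.1997]
ee_rot: [2.422, 1.571, 0.716]
wrist_force: [0.4, 0.3, 0.1]
width: 0.0565
```

Emit:
drive_tool --commands '[[[0,0,0,0],[0,0,0,0],[0,0,0,0],[0,0,0,0],[0,0,0,0],[0,0,0,0]]]' --grip 0

```text
time: 4.7
tool_pos: [0.6251, -0.0669, 0.1994]
ee_rot: [-1.642, 1.57, 2.935]
wrist_force: [-0.1, 0.0, 0.9]
width: 0.0158
```

```bash
python3 - <<'E'
from h import *
np.set_printoptions(precision=4,suppress=True)
plan(list(O-.0046*EX+.145*EY)+[.199],-7.76)
E
```

```text
t 4.7 pos [ 0.6251 -0.0669  0.1994] toolx [-0.  0. -1.] jaw heading -7.760565707146922 w 0.015789653849048235 F [-0.1  0.   0.9]
rail XY -0.0043 -0.0293 delta tool frac [ 0.0015 -0.0014 -0.6973] mm [   0.4   -0.4 -174.3]
turn about z needed 0.0005657071469187258 frac about tool x (down): -1.571408741440905e-06
```

Emit:
drive_tool --commands '[[[0,0,-0.02,0],[0,0,-0.04,0],[0,0,-0.04,0],[0,0,-0.04,0],[0,0,-0.04,0],[0,0,-0.04,0],[0,0,-0.04,0],[0,0,-0.04,0],[0,0,-0.04,0],[0,0,-0.04,0],[0,0,-0.04,0],[0,0,-0.04,0],[0,0,-0.04,0],[0,0,-0.04,0],[0,0,-0.04,0],[0,0,-0.04,0],[0,0,-0.03,0],[0,0,0,0]]]'

```text
time: 6.5
tool_pos: [0.6475, 0.0964, 0.1993]
ee_rot: [3.011, 1.568, 1.307]
wrist_force: [-1.4, 1.0, 3.5]
width: 0.016
```

```bash
python3 - <<'E'
from h import *
np.set_printoptions(precision=4,suppress=True)
plan(list(O-.0046*EX+.145*EY)+[.199],-7.76)
E
```

```text
t 6.5 pos [0.6475 0.0964 0.1993] toolx [ 0.001  0.003 -1.   ] jaw heading -7.639061199205248 w 0.015960745245580873 F [-1.4  1.   3.5]
rail XY -0.0041 0.1355 delta tool frac [ 0.0015 -0.002  -0.0379] mm [ 0.4 -0.5 -9.5]
turn about z needed -0.12093880079474673 frac about tool x (down): 0.0003359411133187409
```

Emit:
drive_tool --commands '[[[0,0,-0.01,0],[0,0,-0.01,0],[0,0,-0.008,0],[0,0,-0.004,0],[0,0,0,0]]]'

```text
time: 7.0
tool_pos: [0.6483, 0.1014, 0.1993]
ee_rot: [-0.211, 1.57, -1.918]
wrist_force: [-2.9, -3.9, 4.0]
width: 0.0156
```

Emit:
drive_tool --commands '[[[0,0,-0.004,0],[0,0,-0.004,0]]]'

```text
time: 7.2
tool_pos: [0.6485, 0.1032, 0.1994]
ee_rot: [-0.12, 1.57, -1.827]
wrist_force: [-2.4, -4.5, 4.2]
width: 0.0156
```

Emit:
drive_tool --commands '[[[0,0,-0.004,0],[0,0,-0.004,0]]]'

```text
time: 7.4
tool_pos: [0.6488, 0.1049, 0.1994]
ee_rot: [-0.111, 1.569, -1.819]
wrist_force: [-3.2, -6.3, 4.2]
width: 0.0157
```

Emit:
drive_tool --commands '[[[0,0,-0.004,0],[0,0,-0.004,0]]]'

```text
time: 7.6
tool_pos: [0.6487, 0.105, 0.1995]
ee_rot: [-0.111, 1.566, -1.82]
wrist_force: [-3.7, -10.5, 5.0]
width: 0.0158
```

Emit:
drive_tool --commands '[[[0,0,-0.004,0],[0,0,-0.004,0]]]'

```text
time: 7.8
tool_pos: [0.6487, 0.1051, 0.1996]
ee_rot: [-0.117, 1.562, -1.828]
wrist_force: [-5.4, -14.1, 5.4]
width: 0.0156
```

```bash
python3 - <<'E'
from h import *
np.set_printoptions(precision=4,suppress=True)
plan(list(O-.0046*EX+.145*EY)+[.199],-7.76)
s=snap('side','s3');snap('scene','c3')
cv2.imwrite('pics/s3z.png',cv2.resize(s['pixels'][130:330,160:360,::-1],None,fx=3,fy=3))
E
```

```text
t 7.8 pos [0.6487 0.1051 0.1996] toolx [-0.002 -0.008 -1.   ] jaw heading -7.992597419359823 w 0.01563486198415638 F [ -5.4 -14.1   5.4]
rail XY -0.0041 0.1443 delta tool frac [ 0.0023 -0.002  -0.0028] mm [ 0.6 -0.5 -0.7]
turn about z needed 0.23259741935981992 frac about tool x (down): -0.0006461039426661665
```

View pics/s3z.png

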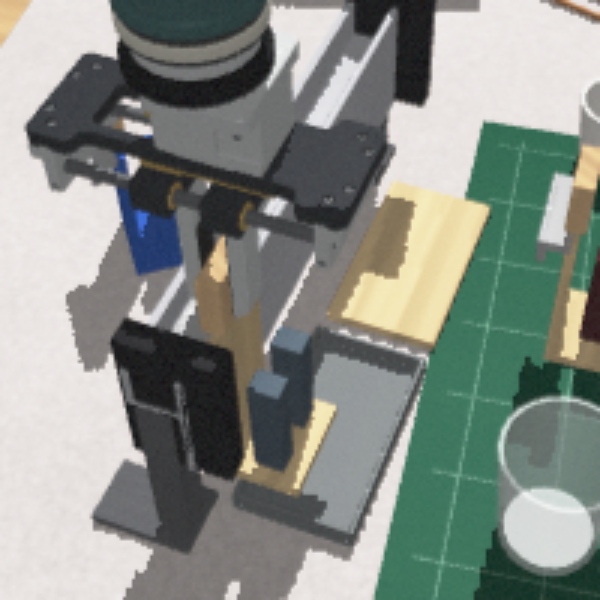

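View pics/c3.png

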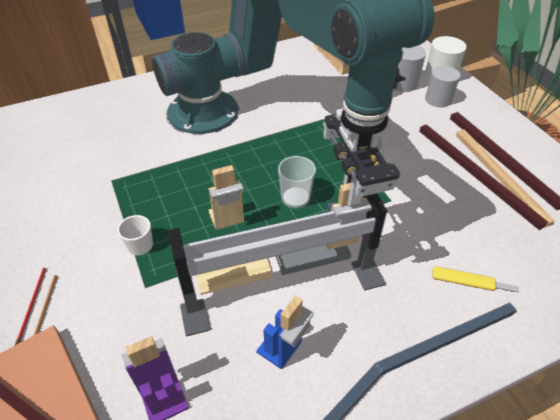

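Emit:
drive_tool --commands '[[[0,0,0.008,0],[0,0,0,0]]]'

```text
time: 8.1
tool_pos: [0.6487, 0.105, 0.1994]
ee_rot: [-0.163, 1.567, -1.872]
wrist_force: [-4.5, -8.8, 3.8]
width: 0.0158
```

Emit:
drive_tool --commands '[[[0,0,0,0],[0,0,0,0],[0,0,0,0],[0,0,0,0]]]' --grip 0.5

```text
time: 8.5
tool_pos: [0.6492, 0.1088, 0.1987]
ee_rot: [-2.654, 1.57, 1.924]
wrist_force: [-0.9, 0.2, 0.3]
width: 0.0441
```

Emit:
drive_tool --commands '[[[-0.06,0,0,0],[-0.1,0,0,0],[-0.15,0,0,0],[0,0,0,0]]]'

```text
time: 8.9
tool_pos: [0.6513, 0.1085, 0.2852]
ee_rot: [1.818, 1.557, 0.112]
wrist_force: [-0.6, 1.4, 0.4]
width: 0.0471
```

```bash
python3 - <<'E'
from h import *
np.set_printoptions(precision=4,suppress=True)
s=snap('wrist','w4'); C=fcloud(s); r=C[...,:2]-O; X=r@EX;Y=r@EY;Z=C[...,2]
w=woodmask(s,C)
t=w&(Z>.232)&(Z<.25)&(abs(X)<.04)&(Y>.05);print('hung',t.sum(),np.percentile(X[t],[2,50,98]),np.percentile(Y[t],[2,50,98]),np.median(Z[t]))
s=snap('scene','c4');C=cloud(s);r=C[...,:2]-O; X=r@EX;Y=r@EY;Z=C[...,2];w=woodmask(s,C)
t=w&(Z>.196)&(Z<.245)&(abs(X)<.04)&(Y>.05);print('hung',t.sum(),np.percentile(X[t],[2,50,98]),np.percentile(Y[t],[2,50,98]),np.max(Z[t]))
m=w&(Z>.174)&(Z<.2)&(C[...,0]<.5)&(C[...,0]>.38)&(abs(C[...,1]+.08)<.06); print(cv2.minAreaRect((C[m][:,:2]*1000).astype(np.float32)))
plan([.4473,-.082,.26],-4.0)
E
```

```text
hung 1186 [-0.0119 -0.0044  0.0031] [0.124  0.1463 0.1661] 0.2381943518771797
hung 502 [-0.0102  0.0029  0.0055] [0.1224 0.1416 0.1647] 0.2405681305135401
((448.76312255859375, -81.7147445678711), (43.156436920166016, 19.56765365600586), 87.88058471679688)
t 9.0 pos [0.6499 0.1083 0.2794] toolx [ 0.005  0.001 -1.   ] jaw heading -7.742776450857763 w 0.04712841271444156 F [-0.3 -0.3 -1.1]
rail XY -0.0033 0.1476 delta tool frac [ 0.0732 -0.701   0.8636] mm [  18.3 -175.2  215.9]
turn about z needed 3.742776450857761 frac about tool x (down): -0.010396601252382669
```

View pics/w4.png

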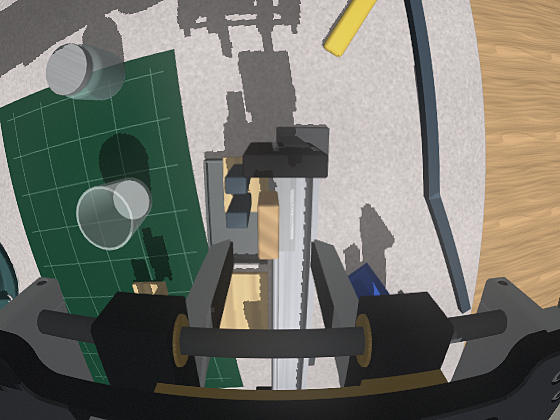

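The hung carrier is seated at the stop: rail Y ≈ 144–145 mm, top at z 0.239. Next is the new carrier.

Emit:
drive_tool --commands '[[[0,-0.1,0.1234,-0.0104],[0,-0.1,0.1234,0],[0,-0.1,0.1234,0],[0,-0.1,0.1234,0],[0,-0.1,0.1234,0],[0,-0.1,0.1234,0],[0,-0.08,0.09,0],[0,0,0,0],[0,0,0,0],[0,0,0,0]]]'

```text
time: 10.0
tool_pos: [0.4636, -0.0846, 0.2759]
ee_rot: [-2.299, 1.569, 2.344]
wrist_force: [0.4, 0.4, -0.1]
width: 0.0471
```

```bash
python3 - <<'E'
from h import *
np.set_printoptions(precision=4,suppress=True)
s=snap('wrist','w5'); C=fcloud(s);Z=C[...,2];w=woodmask(s,C)
m=w&(Z>.172)&(Z<.19)&(C[...,0]<.52)&(C[...,0]>.38)&(abs(C[...,1]+.08)<.07); print(m.sum(),cv2.minAreaRect((C[m][:,:2]*1000).astype(np.float32)),np.median(Z[m]))
print(np.percentile(C[m],[2,50,98],axis=0))
plan([.4473,-.082,.26],-4.0)
E
```

```text
848 ((446.6299133300781, -82.03253173828125), (44.19178771972656, 15.62044620513916), 86.78451538085938) 0.17822497147680005
[[ 0.439  -0.1022  0.175 ]
 [ 0.4468 -0.0806  0.1782]
 [ 0.4545 -0.0603  0.1797]]
t 10.05 pos [ 0.4637 -0.0846  0.276 ] toolx [-0.001  0.001 -1.   ] jaw heading -3.937917459386187 w 0.04759087702283718 F [-0.  -0.   0.1]
rail XY -0.1618 -0.0686 delta tool frac [ 0.064  -0.066  -0.0057] mm [ 16.  -16.5  -1.4]
turn about z needed -0.06208254061381524 frac about tool x (down): 0.00017245150170504234
```

View pics/w5.png

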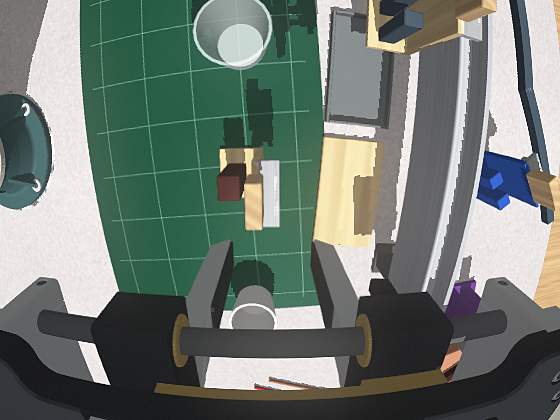

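Emit:
drive_tool --commands '[[[0,-0.068,-0.0057,0],[0.1,0,0,0],[0.14,0,0,0],[0.14,0,0,0],[0.1,0,0,0],[0.064,0,0,0],[0,0,0,0],[0,0,0,0]]]'

```text
time: 10.85
tool_pos: [0.4468, -0.0821, 0.1408]
ee_rot: [-2.2, 1.57, 2.444]
wrist_force: [0.0, 0.6, 1.0]
width: 0.0467
```

Emit:
drive_tool --commands '[[[0,0,0,0],[0,0,0,0],[0,0,0,0],[0,0,0,0],[0,0,0,0],[0,0,0,0]]]' --grip 0

```text
time: 11.45
tool_pos: [0.4466, -0.083, 0.1412]
ee_rot: [1.136, 1.57, -0.505]
wrist_force: [-0.2, -0.4, 1.9]
width: 0.0158
```

```bash
python3 - <<'E'
from h import *
np.set_printoptions(precision=4,suppress=True)
plan(list(O-.04*EX+.060*EY)+[.27],-7.76)
s=snap('side','s6')
cv2.imwrite('pics/s6z.png',cv2.resize(s['pixels'][130:330,240:440,::-1],None,fx=3,fy=3))
E
```

```text
t 11.45 pos [ 0.4466 -0.083   0.1412] toolx [ 0.001 -0.    -1.   ] jaw heading -4.021685119013675 w 0.015831412921526795 F [-0.2 -0.4  1.9]
rail XY -0.1789 -0.0694 delta tool frac [-0.5147  0.5888 -0.48  ] mm [-128.7  147.2 -120. ]
turn about z needed -3.738314880986323 frac about tool x (down): 0.010384208002739787
```

View pics/s6z.png

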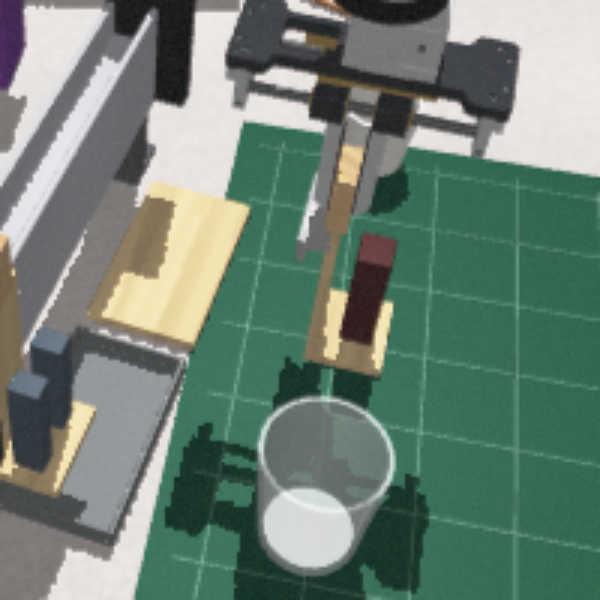

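Emit:
drive_tool --commands '[[[-0.04,0,0,0],[-0.08,0,0,0],[-0.1,0,0,0],[-0.1,0,0,0],[-0.1,0,0,0],[-0.07,0,0,0],[-0.03,0,0,0.0104],[0,0,0,0],[0,0,0,0]]]'

```text
time: 12.4
tool_pos: [0.4459, -0.0825, 0.2696]
ee_rot: [-1.829, 1.569, 2.749]
wrist_force: [-0.1, -0.3, -5.1]
width: 0.0159
```

Emit:
drive_tool --commands '[[[0,0.05,-0.047,0],[0,0.09,-0.084,0],[0,0.09,-0.084,0],[0,0.09,-0.084,0],[0,0.09,-0.084,0],[0,0.09,-0.084,0],[0,0.055,-0.05,0],[0,0,0,0],[0,0,0,0],[0,0,0,0]]]'

```text
time: 13.4
tool_pos: [0.6008, 0.0264, 0.2701]
ee_rot: [-1.37, 1.569, -3.076]
wrist_force: [0.4, 0.1, -4.4]
width: 0.0158
```

```bash
python3 - <<'E'
from h import *
np.set_printoptions(precision=4,suppress=True)
plan(list(O-.0075*EX+.060*EY)+[.27],-7.76)
s=snap('side','s7')
cv2.imwrite('pics/s7z.png',cv2.resize(s['pixels'][60:330,160:430,::-1],None,fx=2.2,fy=2.2))
C=cloud(s);r=C[...,:2]-O; X=r@EX;Y=r@EY;Z=C[...,2];w=woodmask(s,C)
t=w&(Z>.12)&(Z<.34)&(X<-.0)&(X>-.12)&(Y<.11)&(Y>-0.02)
for lo in np.arange(.12,.34,.01):
    q=t&(Z>lo)&(Z<lo+.01)
    if q.sum()>3: print('%.2f'%lo,q.sum(),np.percentile(X[q],[5,50,95]),np.percentile(Y[q],[5,95]))
E
```

```text
t 13.4 pos [0.6008 0.0264 0.2701] toolx [-0.002 -0.    -1.   ] jaw heading -7.762603114955128 w 0.01583117163046395 F [ 0.4  0.1 -4.4]
rail XY -0.041 0.0598 delta tool frac [ 0.0001  0.1339 -0.0006] mm [ 0.  33.5 -0.2]
turn about z needed 0.002603114955121555 frac about tool x (down): -7.230874875337653e-06
0.12 18 [-0.0978 -0.0755 -0.0459] [0.0496 0.096 ]
0.13 509 [-0.0974 -0.0776 -0.0464] [0.0333 0.0957]
0.14 60 [-0.0868 -0.0459 -0.0417] [0.0395 0.0958]
0.15 52 [-0.0724 -0.0457 -0.0416] [0.0358 0.0961]
0.16 56 [-0.0463 -0.0457 -0.042 ] [0.0341 0.096 ]
0.17 56 [-0.0563 -0.0456 -0.04  ] [0.0374 0.0958]
0.18 66 [-0.0764 -0.0457 -0.0399] [0.034  0.0965]
0.19 57 [-0.0463 -0.0457 -0.0405] [0.0341 0.0961]
0.20 63 [-0.0461 -0.0456 -0.0409] [0.03   0.0961]
0.21 67 [-0.0462 -0.0455 -0.0401] [0.0333 0.0961]
0.22 64 [-0.0796 -0.0456 -0.04  ] [0.0309 0.0963]
0.23 67 [-0.0461 -0.0456 -0.0403] [0.0355 0.0962]
0.24 55 [-0.0461 -0.0454 -0.0402] [0.049  0.0959]
0.25 30 [-0.0462 -0.0454 -0.0415] [0.0724 0.096 ]
0.26 58 [-0.0498 -0.0436 -0.0372] [0.071  0.0918]
0.27 46 [-0.0499 -0.0443 -0.0352] [0.0742 0.0831]
0.28 47 [-0.0498 -0.0448 -0.0356] [0.0715 0.0834]
0.29 47 [-0.0497 -0.0448 -0.036 ] [0.0719 0.0836]
0.30 144 [-0.0489 -0.0409 -0.0347] [0.0468 0.0827]
```

View pics/s7z.png

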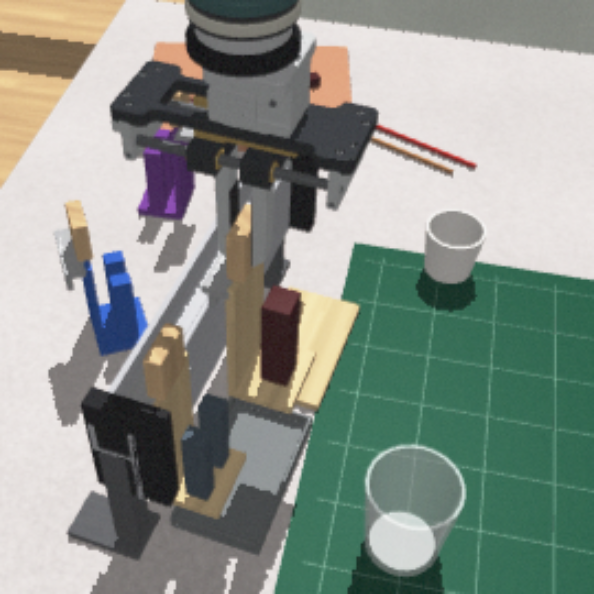

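Emit:
drive_tool --commands '[[[0,0.033,0,0],[0,0.05,0,0],[0,0.05,0,0],[0,0,0,0],[0.04,0,0,0],[0.06,0,0,0],[0.04,0,0,0],[0,0,0,0],[0,0,0,0],[0,0,0,0]]]'

```text
time: 14.45
tool_pos: [0.6345, 0.0221, 0.2367]
ee_rot: [1.683, 1.569, -0.023]
wrist_force: [0.8, -0.2, -5.1]
width: 0.0156
```

```bash
python3 - <<'E'
from h import *
np.set_printoptions(precision=4,suppress=True)
plan(list(O-.0078*EX+.060*EY)+[.2012],-7.76)
s=snap('side','s8')
cv2.imwrite('pics/s8z.png',cv2.resize(s['pixels'][120:320,160:360,::-1],None,fx=3,fy=3))
s=snap('scene','c8')
cv2.imwrite('pics/c8z.png',cv2.resize(s['pixels'][130:290,230:420,::-1],None,fx=4,fy=3.7))
E
```

```text
t 14.45 pos [0.6345 0.0221 0.2367] toolx [ 0.002 -0.    -1.   ] jaw heading -7.75751903056825 w 0.015596239178572691 F [ 0.8 -0.2 -5.1]
rail XY -0.007 0.0601 delta tool frac [ 0.1422 -0.0034  0.0005] mm [35.5 -0.9  0.1]
turn about z needed -0.002480969431744029 frac about tool x (down): 6.891581754844525e-06
```

View pics/s8z.png

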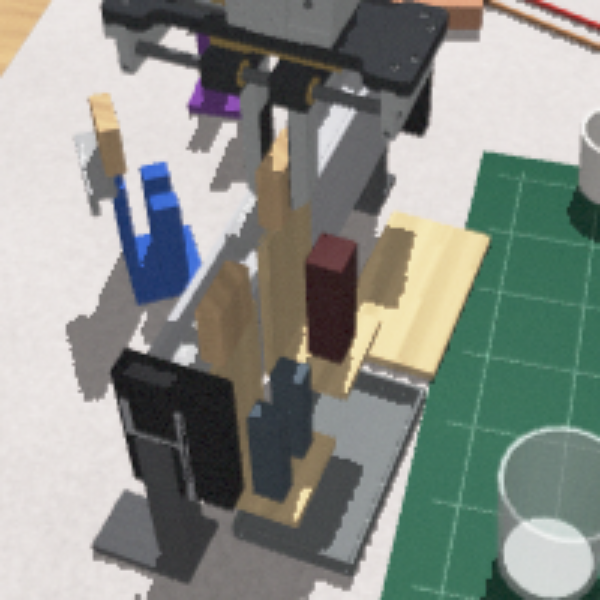

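View pics/c8z.png

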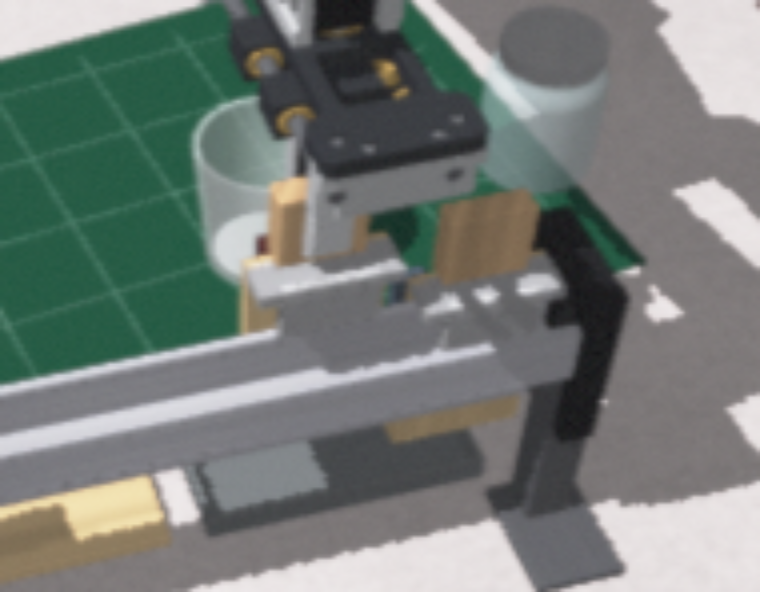

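Emit:
drive_tool --commands '[[[0,-0.003,0,0],[0.014,0,0,0],[0.014,0,0,0],[0.014,0,0,0],[0.014,0,0,0],[0,0,0,0]]]'

```text
time: 15.15
tool_pos: [0.6331, 0.0222, 0.2206]
ee_rot: [-1.543, 1.569, 3.034]
wrist_force: [-0.1, -0.4, -4.5]
width: 0.0154
```

Emit:
drive_tool --commands '[[[0.014,0,0,0],[0.014,0,0,0],[0.014,0,0,0],[0.014,0,0,0],[0.008,0,0,0],[0,0,0,0]]]'

```text
time: 15.75
tool_pos: [0.6333, 0.0222, 0.2051]
ee_rot: [-1.562, 1.57, 3.015]
wrist_force: [-0.8, 0.8, -4.1]
width: 0.0153
```

Emit:
drive_tool --commands '[[[0.005,0,0,0],[0.005,0,0,0],[0.004,0,0,0],[0,0,0,0]]]'

```text
time: 16.15
tool_pos: [0.6334, 0.0222, 0.202]
ee_rot: [-1.793, 1.571, 2.784]
wrist_force: [0.1, 0.1, -5.4]
width: 0.0156
```

Emit:
drive_tool --commands '[[[0.004,0,0,0],[0.002,0,0,0],[0,0,0,0]]]'

```text
time: 16.45
tool_pos: [0.6336, 0.0222, 0.2013]
ee_rot: [1.707, 1.57, 0.0]
wrist_force: [-0.6, 0.6, -3.3]
width: 0.016
```

Emit:
drive_tool --commands '[[[0.004,0,0,0],[0,0,0,0]]]'

```text
time: 16.65
tool_pos: [0.6336, 0.0222, 0.2012]
ee_rot: [1.684, 1.569, -0.022]
wrist_force: [-1.9, 0.3, 2.1]
width: 0.016
```

Emit:
drive_tool --commands '[[[0.004,0,0,0],[0,0,0,0]]]'

```text
time: 16.85
tool_pos: [0.6336, 0.0223, 0.2012]
ee_rot: [1.664, 1.568, -0.042]
wrist_force: [-4.1, 0.1, 5.7]
width: 0.0155
```

Seated: z stopped at 0.2012 and the load transferred. Now I'll slide it against the hung one.

Emit:
drive_tool --commands '[[[-0.005,0,-0.008,0],[0,0,-0.01,0],[0,0,-0.01,0],[0,0,-0.01,0],[0,0,-0.008,0],[0,0,0,0]]]'

```text
time: 17.45
tool_pos: [0.636, 0.0332, 0.2012]
ee_rot: [1.362, 1.568, -0.345]
wrist_force: [-0.8, -4.5, 5.4]
width: 0.0157
```

Emit:
drive_tool --commands '[[[0,0,-0.006,0],[0,0,-0.004,0]]]'

```text
time: 17.65
tool_pos: [0.6362, 0.0353, 0.2012]
ee_rot: [1.188, 1.567, -0.519]
wrist_force: [-1.0, -5.4, 5.0]
width: 0.0156
```

Emit:
drive_tool --commands '[[[0,0,-0.004,0],[0,0,-0.004,0]]]'

```text
time: 17.85
tool_pos: [0.6363, 0.0356, 0.2012]
ee_rot: [0.553, 1.565, -1.155]
wrist_force: [-2.3, -9.6, 5.6]
width: 0.0159
```

```bash
python3 - <<'E'
from h import *
np.set_printoptions(precision=4,suppress=True)
plan(list(O-.0078*EX+.0743*EY)+[.2012],-7.76)
E
```

```text
t 17.85 pos [0.6363 0.0356 0.2012] toolx [ 0.002 -0.005 -1.   ] jaw heading -7.878499208973862 w 0.015874968428214058 F [-2.3 -9.6  5.6]
rail XY -0.0071 0.0737 delta tool frac [ 0.0001 -0.003  -0.0025] mm [ 0.  -0.7 -0.6]
turn about z needed 0.11849920897385857 frac about tool x (down): -0.0003291644693718294
```

Emit:
drive_tool --commands '[[[0,0,-0.005,0],[0,0,-0.005,0],[0,0,0,0]]]'

```text
time: 18.15
tool_pos: [0.6362, 0.0357, 0.2014]
ee_rot: [0.279, 1.562, -1.431]
wrist_force: [-2.3, -13.2, 6.8]
width: 0.0158
```

```bash
python3 - <<'E'
from h import *
np.set_printoptions(precision=4,suppress=True)
plan(list(O-.0078*EX+.0743*EY)+[.2012],-7.76)
s=snap('scene','c9')
cv2.imwrite('pics/c9z.png',cv2.resize(s['pixels'][130:290,230:420,::-1],None,fx=4,fy=3.7))
E
```

```text
t 18.15 pos [0.6362 0.0357 0.2014] toolx [ 0.001 -0.009 -1.   ] jaw heading -7.99944673491208 w 0.01576876381380862 F [ -2.3 -13.2   6.8]
rail XY -0.0071 0.0738 delta tool frac [ 0.0006 -0.0028 -0.002 ] mm [ 0.2 -0.7 -0.5]
turn about z needed 0.2394467349120788 frac about tool x (down): -0.0006651298192002189
```

View pics/c9z.png

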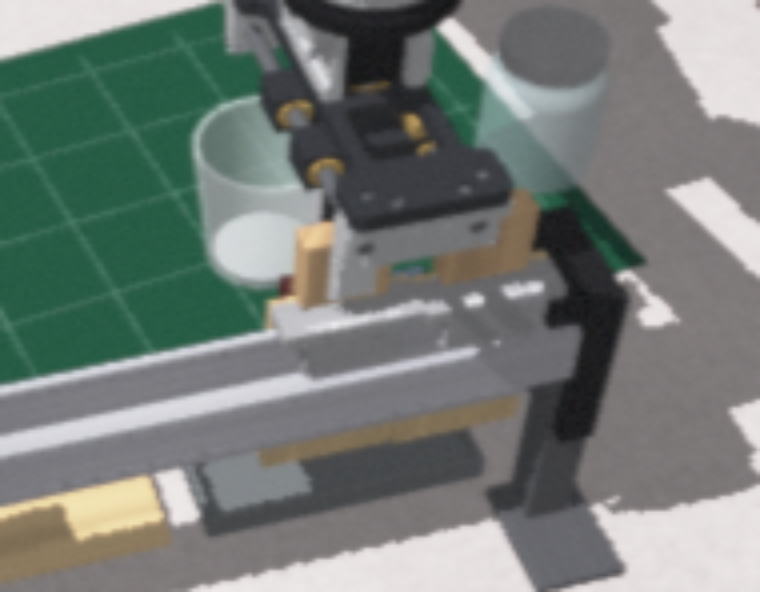

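Emit:
drive_tool --commands '[[[-0.003,0,0.008,0],[0,0,0,0]]]'

```text
time: 18.4
tool_pos: [0.6362, 0.0355, 0.2013]
ee_rot: [0.422, 1.566, -1.288]
wrist_force: [-0.4, -8.3, 3.2]
width: 0.016
```

Emit:
drive_tool --commands '[[[0,0,0,0],[0,0,0,0],[0,0,0,0],[0,0,0,0],[0,0,0,0]]]' --grip 0.5

```text
time: 18.9
tool_pos: [0.6357, 0.0392, 0.2003]
ee_rot: [-2.415, 1.57, 2.163]
wrist_force: [0.0, -0.5, -0.2]
width: 0.0469
```

Emit:
drive_tool --commands '[[[-0.04,0,0,0],[-0.08,0,0,0],[-0.12,0,0,0],[-0.16,0,0,0],[-0.1,0,0,0],[0,-0.1,0.1,0],[0,-0.1,0.1,0],[0,-0.1,0.1,0],[0,-0.1,0.1,0],[0,-0.1,0.1,0],[0,-0.1,0.1,0],[0,0,0,0],[0,0,0,0]]]'

```text
time: 20.2
tool_pos: [0.4669, -0.09, 0.327]
ee_rot: [1.643, 1.568, -0.064]
wrist_force: [0.6, 0.4, 0.4]
width: 0.0471
```

```bash
python3 - <<'E'
from h import *
np.set_printoptions(precision=4,suppress=True)
for n in('side','scene'):
    s=snap(n,n+'10');C=cloud(s);r=C[...,:2]-O; X=r@EX;Y=r@EY;Z=C[...,2];w=woodmask(s,C)
    for lo,hi in((.03,.108),(.112,.178)):
        t=w&(Z>.198)&(Z<.26)&(abs(X)<.04)&(Y>lo)&(Y<hi);print(n,'tab',t.sum(),np.percentile(X[t],[2,50,98]),np.percentile(Y[t],[2,50,98]),np.max(Z[t]))
        t=w&(Z>.08)&(Z<.15)&(X>-.02)&(X<0)&(Y>lo)&(Y<hi); 
        if t.any():print('   plate low X',np.percentile(X[t],[5,50,95]),'Y',np.percentile(Y[t],[1,99]))
    a=(slice(120,320),slice(160,360)) if n=='side' else (slice(130,290),slice(230,420))
    cv2.imwrite(f'pics/{n}10z.png',cv2.resize(s['pixels'][a][:,:,::-1],None,fx=3,fy=3))
print(robot.get_obs()['time'],robot.get_obs()['wrist_force'])
# bystanders moved? compare to the start
for n in('scene','side'):
    a=np.load(f'pics/{n}0.npz')['pixels'].astype(int);b=np.load(f'pics/{n}10.npz')['pixels'].astype(int)
    cv2.imwrite(f'pics/d{n}.png',np.clip(abs(a-b).max(-1)*3,0,255).astype(np.uint8))
E
```

```text
side tab 363 [-0.0175 -0.0134 -0.0025] [0.0551 0.0841 0.0971] 0.23967938907518882
   plate low X [-0.011  -0.01   -0.0089] Y [0.0425 0.1076]
side tab 431 [-0.0135 -0.01    0.0016] [0.1253 0.1524 0.1669] 0.24019650948864457
   plate low X [-0.0096 -0.0089 -0.0084] Y [0.1127 0.1497]
scene tab 492 [-0.0146 -0.0011  0.0016] [0.0527 0.0726 0.0943] 0.24160121826526493
scene tab 486 [-0.0105  0.0027  0.0051] [0.1225 0.1419 0.1652] 0.2402052149710422
20.3 [ 0.017  -0.0817 -0.0319]
```

View pics/side10z.png

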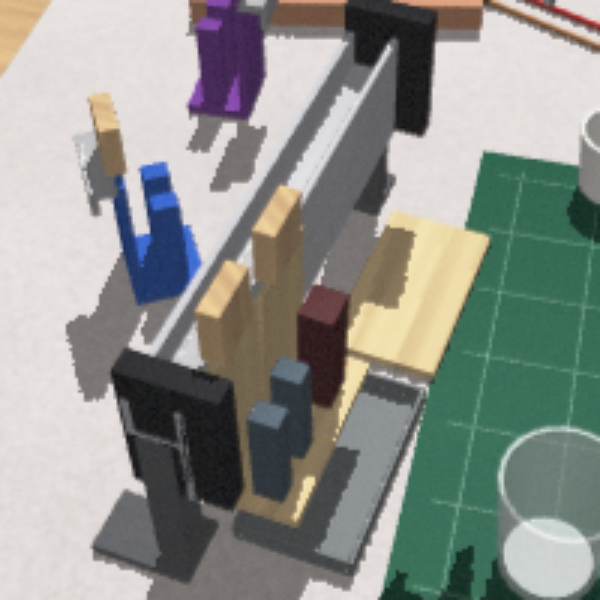

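View pics/scene10.png

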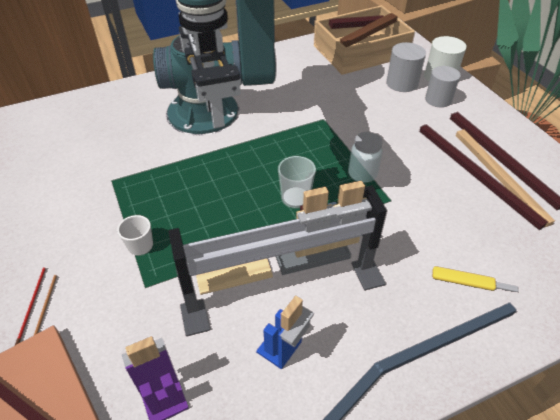

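View pics/scene10z.png

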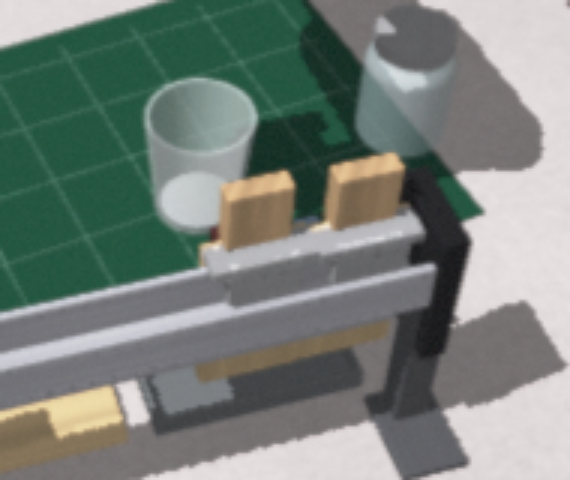

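Emit:
drive_tool --commands '[[[0,0,0,0],[0,0,0,0],[0,0,0,0],[0,0,0,0],[0,0,0,0],[0,0,0,0],[0,0,0,0],[0,0,0,0],[0,0,0,0],[0,0,0,0]]]'

```text
time: 21.3
tool_pos: [0.4668, -0.0898, 0.3257]
ee_rot: [2.209, 1.571, 0.502]
wrist_force: [-0.3, -0.2, 0.5]
width: 0.0468
```

```bash
python3 - <<'E'
from h import *
np.set_printoptions(precision=4,suppress=True)
s=snap('side','side11');C=cloud(s);r=C[...,:2]-O; X=r@EX;Y=r@EY;Z=C[...,2];w=woodmask(s,C)
for lo,hi in((.03,.108),(.112,.178)):
    for z0,z1 in((.2,.215),(.215,.23),(.234,.25)):
        t=w&(Z>z0)&(Z<z1)&(abs(X)<.04)&(Y>lo)&(Y<hi);print(z0,t.sum(),np.percentile(X[t],[2,20,50,98]),np.percentile(Y[t],[2,50,98]),np.max(Z[t]))
w=woodmask(s,C)&(Z>.1)&(Z<.16)&(X<.0)&(X>-.02)
print('new plate X',np.median(X[w&(Y<.1)&(Y>.04)]))
def objs(n):
    s=dict(np.load(f'pics/{n}.npz'));C=cloud(s);Z=C[...,2];out=[]
    for c,rad in(((.44,.06),.08),):pass
    return s['pixels'].astype(int)
a=objs('side0');b=objs('side11')
for nm,(r0,r1,c0,c1) in dict(cup=(155,190,350,382),tub=(262,322,325,372),jar=(363,420,318,365)).items():
    print(nm,abs(a[r0:r1,c0:c1]-b[r0:r1,c0:c1]).mean())
cv2.imwrite('pics/cmp.png',np.vstack([a[140:420,300:400],b[140:420,300:400]]).astype(np.uint8)[:,:,::-1])
E
```

```text
0.2 82 [-0.017  -0.0166 -0.0161 -0.0033] [0.0552 0.0926 0.0973] 0.2145246639377556
0.215 86 [-0.0174 -0.017  -0.0164 -0.0038] [0.0598 0.0934 0.0973] 0.22991005391160524
0.234 160 [-0.0172 -0.0154 -0.0105 -0.0018] [0.0547 0.0766 0.0964] 0.24041818790889358
0.2 101 [-0.0133 -0.013  -0.0126 -0.0001] [0.1257 0.1574 0.1674] 0.2149024299636676
0.215 101 [-0.0134 -0.013  -0.0126  0.0007] [0.1272 0.1593 0.1669] 0.2295853692691624
0.234 189 [-0.0128 -0.0108 -0.0061  0.002 ] [0.1247 0.1465 0.1664] 0.2397556827196171
new plate X -0.010312084202068
cup 10.22202380952381
tub 6.480732860520095
jar 57.37650864750529
```

View pics/cmp.png

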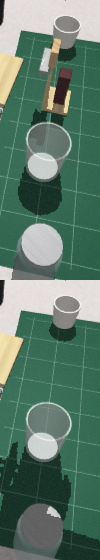

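```bash
python3 -c "
from bench import robot
print(robot.close_job())"
```

```text
the job is handed in; nothing more can be done
None
```

The job is done and handed in at about 21 s of the 72 s allowed, with no check failing outright.

- **Hung carrier:** I gripped its tab and slid it along the lip to the end stop on the tray side. The force rose to about 14 N against the stop. It sits at rail Y ≈ 144–145 mm, where 145 is ideal, still hooked on with its tab top at z ≈ 239–240 mm.
- **New carrier:** I lifted it over the lip and lowered it without contact until the load moved onto the rail. I then slid it until it met the other one and let go. The measured spacing between the two tab centres is about 70 mm, which is the carrier width, and the tab top is at z ≈ 240 mm. It read the same a second later, with the gripper well clear.
- **Bystanders:** In before-and-after pictures the cup, tub and jar stand where they were. The image difference was large for the jar, but I put that down to the arm's shadow falling on it.

**Small disagreements:**
- The new carrier's tab sits about 3.5 mm further forward than the other's. Some of that is a lean of about 1 to 2 degrees, and it is within the hook's play.
- The cameras differed by about 1–2 mm on positions along and across the rail.

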